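Lay the stirrer carton down on the cork and park it against the rail

ROBOT

A 6-joint arm with a two-finger parallel gripper is mounted at the origin on the work surface. World frame = base frame: x ahead of the robot, y to its left, z up, the work surface at z = 0. Lengths are in m, angles in rad, forces in N, time in s.
With the tool pointing down it reaches from about 0.3 to 0.775 m from the base axis. Payload 14.6 kg.
Tool frame: the origin (TCP) lies at the very end of the fingers, on their centre line; the grasp point (between the pads) lies behind it (hold_point_z is the z of the grasp point in the tool frame, in m); z points along the fingers, y is the direction in which the jaws open and shut (so a half turn about z gives the same grasp; the last joint's range is limited). The gripper opens to 94 mm and grips with 3 to 60 N. Pads are 16 mm wide; open, the fingers measure 119 mm over their backs; the gripper's body (75 mm by 177 mm) begins 78 mm behind the grasp point.
Start: joints at [-1.313, 0.3, 1.521, -0, 1.321, -0.067], TCP at [0.176, -0.521, 0.205] pointing down, gripper open.
Joint ranges: [-3.03, 3.03], [-0.79, 2.21], [0.23, 2.52], [-1.04, 4.18], [0, 3.07], [-2.55, 2.55]. Speed limits (rad/s): [2.22, 2.22, 2.57, 3.14, 3.14, 3.14].

INTERFACE

Orientations are given as a unit quaternion [x, y, z, w].
In Python, from workcell import * gives the robot as it stands. The module is installed in compiled form; this text tells all that it offers.
- The arm moves only by the shell command python3 -m inch 'ROWS'. ROWS is a JSON object of lists of equal length, an entry for each row: "linear": the shift along the tool's x, y, z in mm, a list of three; "rotation": the turn, a rotation vector about the tool's x, y, z in rad, a list of three; "claw": the opening, from 0 (shut) to 1 (fully open). In form: {"linear": [[x, y, z], ...], "rotation": [[rx, ry, rz], ...], "claw": [claw, ...]}. A call has 1 to 8 rows; each row is the pose to reach, as a shift and turn from the pose commanded when the call began, along the tool's axes at that moment; what a row does not reach only later rows make up. A row lasts 1/12 s, in which the tool goes at most 41.7 mm and 7.16 degrees, less where a joint would pass 70% of its speed; a pose out of reach is approached as far as the arm can. A call with a gripper value outside its range is refused whole. The fingers move at their own pace and stop on an object; the grip force is fixed at half the most. Time passes only in rows, so rows that repeat a pose let the fingers close. It gives the time, the measured TCP pose, the force and the opening at its end, in the units of the state.
- observe(): the state, without advancing time (a new reading comes with each control period).
- read_camera(name): name is "scene" or "top" or "wrist"; returns a dict with "frame" (420x560x3 uint8, blue, green, red), "fovy" (degrees; the focal length in pixels is half the picture's height over the tangent of half this angle, whatever the lens; pixels are square), "cx", "cy" (the principal point, pixels), "rvec" (rotation vector, rad) and "tvec" (3), from world to camera coordinates, as OpenCV has them. Camera axes: x right, y down, z forward; pixel columns grow to the right and rows downward; lengths in m; the calibration is good to about 2 mm. A picture is of the moment at which its call begins. There is no depth.
- close_job(): hands the job in, once; it reports no verdict.
The state is a dict: "clock": time; "joint_positions": joint angles; "joint_velocities": joint speeds; "joint_efforts": joint torques, N m; "position": TCP position; "tcp_rot": TCP orientation; "ft_force": force on the tool from outside, world axes, zero at the start; "wrist_torque": the same for the moment, N m; "width": opening from 0.0 (shut) to 1.0 (fully open).
Only numpy, scipy, OpenCV 4.12 (cv2) and the standard library are available. Lean on these libraries where they do the work, as an engineer would, in place of code of your own. Each camera call takes 0.05 s, during which the arm holds its last target. There are 200 camera calls.

TASK

The trolley is about to be wheeled indoors, so lay the tall stirrer carton down: push it over with the fingertips so that it falls on its broad side and lands wholly on the cork inlay of the serving board, still clear of the raised rail. Then push the fallen carton across the cork until its long side sits flush against the rail, still wholly on the cork. Only push it, never lift it, and leave the tumbler and everything else where they stand.

Things in the scene. Friction and masses are not known exactly. Their poses are not given: they have to be found in the camera images.
- board: Dark wooden serving board, fixed, 220 (its x) x 420 (its y) x 15 mm thick; origin at the centre of its underside, z up: its top is 15 mm above the origin. The carton stands near one y end of its cork inlay, the tumbler near the other; which is at which end varies.
- cork (a point): Centre of the cork inlay, level with the board's top (at x = -10, y = 0, z = 15 mm in the board's frame, same axes). The inlay is flush and measures 170 (x) x 290 (y) mm: x = -95 to +75, y = -145 to +145 mm in the board's frame.
- rail (a point): Middle of the top inner edge of the raised wooden rail along the inlay's far side (at x = +75, y = 0, z = 35 mm in the board's frame, same axes). The rail is 12 mm thick, stands 20 mm above the board's top and runs the board's whole length along y.
- carton: Closed plain off-white card stirrer carton, loose, 0.12 to 0.24 kg, upright on the board: 70 (its x) x 45 (y) x 120 mm (z). Origin at its very centre. Its broad sides face along the board's y within 6 degrees. Pushed over along y it pivots on its lower edge; past a lean of about 21 degrees it falls by itself (under 1.5 N near its top). Lying, it is 45 mm high and slides on the cork under a few newtons.
- tumbler: Cut-glass tumbler, clear, 72 mm across the rim, 90 mm tall, standing on the board at the other end from the carton; origin at the centre of its underside. Leave alone.
- mug: Copper-toned mule mug, 82 mm across, 88 mm tall, handle on its +y side, standing beyond the rail; origin at the centre of its underside. Leave alone.
- jar: Glass jar with a lid, 68 mm across, 85 mm tall, standing beyond the rail; origin at the centre of its underside. Leave alone.
- coaster: Round cork coaster, 96 mm across, 6 mm thick, lying flat on the table beyond the rail, between mug and jar; origin at the centre of its underside. Leave alone.
- dispenser: Stainless push-pump syrup dispenser, empty, 92 mm across, 234 mm tall, to the right of the board (-y); origin at the centre of its underside. Leave alone.
- susan_pot (a point): Top of a small white pot, 66 mm above the table, fixed 55 mm off the axis of a black lazy susan (210 mm across, turns freely), to the left of the board (+y). Leave alone.
Not all that is in view belongs to the job. Leave any blue look-alike of the carton alone.

How it is judged:
On the way, in this order (a step that is already met when the one before it is completed fails the run):
1. the carton has been pushed over and lies flat on its broad side, at rest, wholly on the cork and still clear of the rail (angle between carton's own z axis and vertical between 1.5 and 1.64 rad and angle between carton's own x axis and vertical between 1.5 and 1.64 rad and z of carton in the frame of board below 0.043 m and y of carton in the frame of board between -0.085 and 0.085 m and linear speed of carton below 0.02 m/s and angular speed of carton below 0.2 rad/s and x of carton in the frame of board between -0.055 and 0.022 m and angle between the z axis of carton and the y axis of board, either way round below 0.25 rad), for 0.2 s.
2. the carton lies flat on the cork, its long side flush against the rail (angle between carton's own z axis and vertical between 1.5 and 1.64 rad and angle between carton's own x axis and vertical between 1.5 and 1.64 rad and z of carton in the frame of board below 0.043 m and y of carton in the frame of board between -0.085 and 0.085 m and linear speed of carton below 0.02 m/s and angular speed of carton below 0.2 rad/s and x of carton in the frame of board above 0.0355 m and angle between the z axis of carton and the y axis of board, either way round below 0.06 rad), for 0.2 s.
At the end, for the whole second after the job is handed in: The carton lies flat on a broad side, at rest, wholly on the cork (its centre within 85 mm of the board's centre along the board's length), its long side against the rail (gap under about 4.5 mm, parallel within 0.06 rad) (all of step 2); the robot touches nothing.
It fails at once if the carton is lifted off the board (height (world z) of carton above 0.098 m or (angle between carton's own z axis and vertical above 1.3 rad and height (world z) of carton above 0.068 m)).
It fails at once if the tumbler is shifted more than 15 mm or tipped (distance of tumbler from where it was at the start of the episode above 0.015 m or angle between tumbler's own z axis and vertical above 0.2 rad).
It fails at once if the mule mug or the jar is shifted more than 15 mm or tipped (distance of any of mug, jar from where it was at the start of the episode above 0.015 m or angle between any of mug, jar's own z axis and vertical above 0.2 rad).
It fails at once if the coaster or the syrup dispenser is shifted more than 15 mm or tipped (distance of any of coaster, dispenser from where it was at the start of the episode above 0.015 m or angle between any of coaster, dispenser's own z axis and vertical above 0.2 rad).
It fails at once if the lazy susan is turned (its pot shifted more than 15 mm) (distance of susan_pot from where it was at the start of the episode above 0.015 m).
It also fails if it takes over 48 s, if anything falls off the work surface, if the arm or the gripper's body presses on something with over 40 N, if the wrist force passes 120 N, or if a joint passes its speed limit or range.

## Working session

There is one attempt and no reset: what is moved stays moved. The work goes in short steps, Python scripts to look and compute and a shell command to move; the robot and the scene stay as the last step left them, time stands still between calls to the robot, and variables do not carry over. Pictures are saved under pics/ and viewed, about 8 in all and at most 12, crops included, and the job is handed in when it is done.

```bash
mkdir -p pics; cat > h.py <<'E'
from workcell import *
import numpy as np, cv2
def cam(n):
    c=read_camera(n); h=c["frame"].shape[0]; f=h/2/np.tan(np.radians(c["fovy"])/2)
    c["K"]=np.array([[f,0,c["cx"]],[0,f,c["cy"]],[0,0,1]]); c["R"]=cv2.Rodrigues(np.array(c["rvec"],float))[0]
    c["t"]=np.array(c["tvec"],float).ravel(); return c
def ray(c,u,v,z):
    d=c["R"].T@np.linalg.inv(c["K"])@[u,v,1]; o=-c["R"].T@c["t"]
    return o+d*(z-o[2])/d[2]
def proj(c,p):
    q=c["K"]@(c["R"]@np.array(p)+c["t"]); return q[:2]/q[2]
E
python3 - <<'E'
from h import *
s=observe(); print({k:np.round(v,3) for k,v in s.items()})
for n in("scene","top"):
    c=cam(n); cv2.imwrite(f"pics/{n}0.png",c["frame"]); print(n,-c["R"].T@c["t"],c["fovy"])
E
```

```text
{'clock': np.float64(0.0), 'joint_positions': array([-1.313,  0.3  ,  1.522, -0.   ,  1.321, -0.067]), 'joint_velocities': array([-0.   ,  0.   , -0.   ,  0.001, -0.001, -0.001]), 'joint_efforts': array([ 3.0000e-03, -5.3181e+01, -3.5274e+01,  7.1000e-02,  2.4000e-02,
       -0.0000e+00]), 'position': array([ 0.175, -0.521,  0.205]), 'tcp_rot': array([ 0.987,  0.162, -0.   , -0.001]), 'ft_force': array([-0.947,  0.063, -0.948]), 'wrist_torque': array([ 0.005,  0.028, -0.021]), 'width': np.float64(1.0)}
scene [ 1.23718018 -0.31438052  1.08157254] 51.33534798434222
top [0.40473911 0.02934729 1.15445426] 54.675746146688375
```

View pics/top0.png

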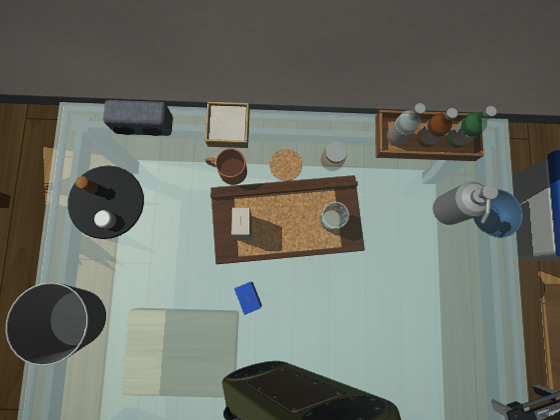

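View pics/scene0.png

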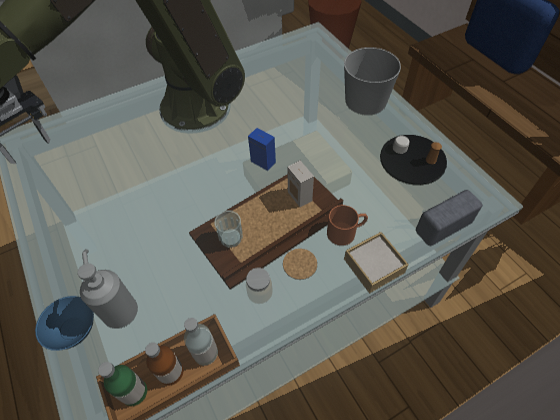

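The top view has +x up and +y left. Things that could be taken for the carton:
- off-white upright box at top (240,221), scene (300,184): the chosen one
- blue look-alike at top (248,298): leave alone
- white tray at (228,124)
- white pot at (104,219)

The tumbler is at (334,215), at the −y end. Next I'll measure the cork and carton and check with one crop.

```bash
python3 - <<'E'
from h import *
c=cam("top"); f=c["frame"]; hsv=cv2.cvtColor(f,cv2.COLOR_BGR2HSV)
# carton top: bright low sat
m=((hsv[...,2]>140)&(hsv[...,1]<60)).astype(np.uint8); w=np.zeros_like(m); w[200:245,222:258]=m[200:245,222:258]
k=max(cv2.findContours(w,0,2)[0],key=cv2.contourArea); r=cv2.minAreaRect(k); b=cv2.boxPoints(r)
P=np.array([ray(c,*p,.135)for p in b]); print("carton px",r); print(P.round(4),P.mean(0))
for i in range(4): print(np.linalg.norm(P[i]-P[i-1]).round(4),np.degrees(np.arctan2(*(P[i]-P[i-1])[[1,0]])).round(1))
# board: dark brown + cork: whole board contour
bm=((hsv[...,0]<22)&(hsv[...,1]>70)).astype(np.uint8); w=np.zeros_like(bm); w[174:268,205:370]=bm[174:268,205:370]
w=cv2.morphologyEx(w,cv2.MORPH_CLOSE,np.ones((25,25)))
k=max(cv2.findContours(w,0,2)[0],key=cv2.contourArea); r=cv2.minAreaRect(k); print("board",r)
b=cv2.boxPoints(r); print(b.round(1)); print(np.array([ray(c,*p,.015)for p in b]).round(4))
cv2.imwrite("pics/crop1.png",cv2.resize(f[165:275,195:380],None,fx=4,fy=4,interpolation=cv2.INTER_CUBIC))
E
```

```text
carton px ((239.5, 220.5), (25.0, 17.0), 90.0)
[[0.5918 0.1347 0.135 ]
 [0.5933 0.0915 0.135 ]
 [0.5292 0.0887 0.135 ]
 [0.5278 0.1314 0.135 ]] [0.56052579 0.11158376 0.135     ]
0.064 2.9
0.0432 -88.1
0.0641 -177.5
0.0427 91.8
board ((285.7786865234375, 212.56556701660156), (88.72502136230469, 148.11647033691406), 84.80557250976562)
[[208.  175.1]
 [355.5 161.7]
 [363.5 250. ]
 [216.  263.5]]
[[ 0.708   0.218   0.015 ]
 [ 0.764  -0.2094  0.015 ]
 [ 0.506  -0.2312  0.015 ]
 [ 0.456   0.1806  0.015 ]]
```

View pics/crop1.png

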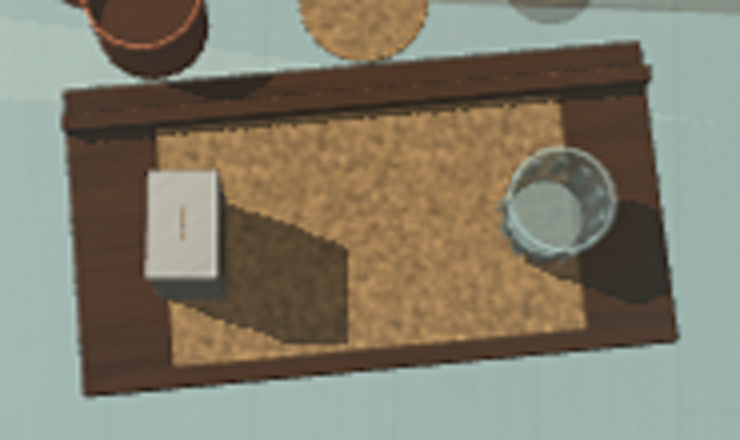

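The crop confirms the off-white carton on the +y end of the cork. Cork corners in the full image are (234.2,197.5), (335.5,190), (341.5,247) and (238,256.7).

```bash
cat >> h.py <<'E'
import os
if os.path.exists("board.npy"): B=np.load("board.npy") # x,y,yaw
def tob(p): 
    d=np.array(p)[:2]-B[:2]; a=B[2]; return np.array([np.cos(a)*d[0]+np.sin(a)*d[1],-np.sin(a)*d[0]+np.cos(a)*d[1]])
def tow(p):
    a=B[2]; return B[:2]+np.array([np.cos(a)*p[0]-np.sin(a)*p[1],np.sin(a)*p[0]+np.cos(a)*p[1]])
E
python3 - <<'E'
from h import *
c=cam("top")
px=[(216.2,263.8),(364.5,250),(234.2,197.7),(335.5,190),(341.5,247),(238,256.7)]
M=np.array([(-110,210),(-110,-210),(75,145),(75,-145),(-95,-145),(-95,145)])/1000
W=np.array([ray(c,*p,.015)[:2] for p in px])
mc,wc=M.mean(0),W.mean(0); z=((W-wc)@[1,1j]*np.conj((M-mc)@[1,1j])).sum(); a=np.angle(z)
R=np.array([[np.cos(a),-np.sin(a)],[np.sin(a),np.cos(a)]]); t=wc-R@mc
B=np.array([*t,a]); np.save("board.npy",B); print("board",B,"res mm",((W-(M@R.T+t))*1000).round(1).tolist())
import h; h.B=B
C=[.5605,.1116]; print("carton in board",tob(C))
# tumbler base approx & rim
u=np.array([560,205])/4+[195,165]; print("tumbler rim",tob(ray(c,*u,.105)))
E
```

```text
board [ 0.58826262 -0.01376651  0.11936922] res mm [[1.1, -1.6], [2.2, 1.4], [-1.4, 0.3], [-3.2, -2.2], [1.5, 0.2], [-0.1, 1.8]]
carton in board [-0.01263567  0.12778054]
tumbler rim [-0.01827356 -0.12072578]
```

```bash
cat >> h.py <<'E'
from scipy.spatial.transform import Rotation as Rot
def delta(bx,by,z):
    s=observe(); R=Rot.from_quat(s["tcp_rot"]); T=np.array([*tow([bx,by]),z])
    G=Rot.from_euler("z",B[2])*Rot.from_euler("x",np.pi)
    print("now board",(tob(s["position"])*1000).round(1),"z",round(s["position"][2]*1000,1),"t",round(s["clock"],2),"F",np.round(s["ft_force"],1))
    print("lin",(R.inv().apply(T-s["position"])*1000).round(1),"rot",(R.inv()*G).as_rotvec().round(4))
E
python3 -c "
from h import *
delta(-.012,.195,.22)"
```

```text
now board [-470.3 -454.6] z 205.1 t 0.2 F [ 0.7  0.2 -0.4]
lin [ 581.1 -542.4  -14.5] rot [-0.0007 -0.      0.2054]
```

```bash
R='{"linear":[[290,-270,-14],[290,-270,-14],[290,-270,-14],[290,-270,-14],[290,-270,-14],[290,-270,-14],[290,-270,-14],[290,-270,-14]]}' ; python3 -m inch '{"linear":[[290,-270,-14],[290,-270,-14],[290,-270,-14],[290,-270,-14],[290,-270,-14],[290,-270,-14],[290,-270,-14],[290,-270,-14]],"rotation":[[0,0,0.2054],[0,0,0.2054],[0,0,0.2054],[0,0,0.2054],[0,0,0.2054],[0,0,0.2054],[0,0,0.2054],[0,0,0.2054]],"claw":[0,0,0,0,0,0,0,0]}'; python3 -c "
from h import *
delta(-.012,.195,.22)"
```

```text
clock: 0.87
position: [0.3345, -0.2264, 0.2174]
tcp_rot: [0.998, 0.059, 0.0, 0.0]
ft_force: [-0.2, -0.5, 0.1]
width: 0.47
now board [-277.3 -180.9] z 217.4 t 0.87 F [-0.2 -0.5  0.1]
lin [ 265.1 -376.    -2.6] rot [ 0.0003 -0.0003 -0.0004]
```

```bash
python3 -m inch '{"linear":[[265,-376,0],[265,-376,0],[265,-376,0],[265,-376,0],[265,-376,0],[265,-376,0],[265,-376,0],[265,-376,0]],"rotation":[[0,0,0],[0,0,0],[0,0,0],[0,0,0],[0,0,0],[0,0,0],[0,0,0],[0,0,0]],"claw":[0,0,0,0,0,0,0,0]}'; python3 -c "
from h import *
delta(-.012,.195,.22)"
```

```text
clock: 1.53
position: [0.4928, 0.0673, 0.2172]
tcp_rot: [0.998, 0.06, 0.0, 0.0]
ft_force: [0.0, -1.3, 1.0]
width: 0.007
now board [-85.1  91.9] z 217.2 t 1.53 F [ 0.  -1.3  1. ]
lin [  73.1 -103.1   -2.8] rot [ 0.0001 -0.0002  0.0004]
```

```bash
python3 -m inch '{"linear":[[73,-103,0],[73,-103,0],[73,-103,0],[73,-103,0],[73,-103,0],[73,-103,0],[73,-103,0]],"rotation":[[0,0,0],[0,0,0],[0,0,0],[0,0,0],[0,0,0],[0,0,0],[0,0,0]],"claw":[0,0,0,0,0,0,0]}'; python3 - <<'E'
from h import *
delta(-.012,.195,.105)
c=cam("wrist"); cv2.imwrite("pics/w1.png",c["frame"])
c=cam("top"); cv2.imwrite("pics/t1.png",cv2.resize(c["frame"][120:300,170:390],None,fx=3,fy=3))
E
```

```text
clock: 2.12
position: [0.5523, 0.1751, 0.2174]
tcp_rot: [0.998, 0.059, 0.0, 0.0]
ft_force: [-0.1, -0.8, 0.3]
width: 0.006
now board [-13.2 191.8] z 217.4 t 2.12 F [-0.1 -0.8  0.3]
lin [  1.2  -3.2 112.4] rot [ 0.0001 -0.0001 -0.001 ]
```

View pics/w1.png

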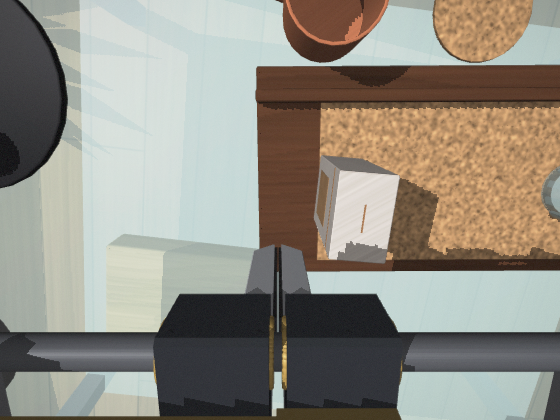

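The wrist view shows the carton with its top at about (340,169)–(399,176)–(386,263)–(330,260). The closed fingers sit to its +y side, with clearance.

```bash
python3 - <<'E'
from h import *
c=cam("wrist")
P=np.array([tob(ray(c,*p,.135)) for p in [(340,169),(399,176),(386,263),(330,260)]])*1000
print(P.round(1).tolist(),P.mean(0))
delta(-.012,.195,.108)
E
python3 -m inch '{"linear":[[1,-3,40],[1,-3,75],[1,-3,110],[1,-3,110],[1,-3,110]],"rotation":[[0,0,0],[0,0,0],[0,0,0],[0,0,0],[0,0,0]],"claw":[0,0,0,0,0]}'; python3 -c "
from h import *
delta(-.012,.195,.108)"
```

```text
[[25.3, 146.4], [20.1, 102.8], [-48.4, 107.3], [-45.9, 151.2]] [-12.21971187 126.92403566]
now board [-13.1 191.8] z 217.7 t 2.27 F [-0.2  0.3  0.7]
lin [  1.   -3.2 109.7] rot [-0.     -0.0007 -0.0012]
clock: 2.68
position: [0.5528, 0.1786, 0.1072]
tcp_rot: [0.998, 0.059, -0.001, 0.0]
ft_force: [0.8, 0.4, 0.4]
width: 0.003
now board [-12.3 195.2] z 107.2 t 2.68 F [0.8 0.4 0.4]
lin [ 0.3  0.2 -0.8] rot [ 0.0002  0.0021 -0.0006]
```

```bash
python3 -m inch '{"linear":[[0,14,0],[0,27,0],[0,34,0],[0,41,0],[0,48,0],[0,54,0],[0,60,0],[0,66,0]],"rotation":[[0,0,0],[0,0,0],[0,0,0],[0,0,0],[0,0,0],[0,0,0],[0,0,0],[0,0,0]],"claw":[0,0,0,0,0,0,0,0]}'; python3 - <<'E'
from h import *
delta(-.012,.195,.108)
c=cam("scene"); cv2.imwrite("pics/s2.png",cv2.resize(c["frame"][110:290,170:390],None,fx=3,fy=3))
E
```

```text
clock: 3.35
position: [0.5611, 0.1131, 0.1073]
tcp_rot: [0.998, 0.06, 0.0, 0.0]
ft_force: [0.5, 0.9, 0.1]
width: 0.004
now board [-11.8 129.2] z 107.3 t 3.35 F [0.5 0.9 0.1]
lin [ -0.2 -65.8  -0.7] rot [ 0.     -0.      0.0001]
```

View pics/s2.png

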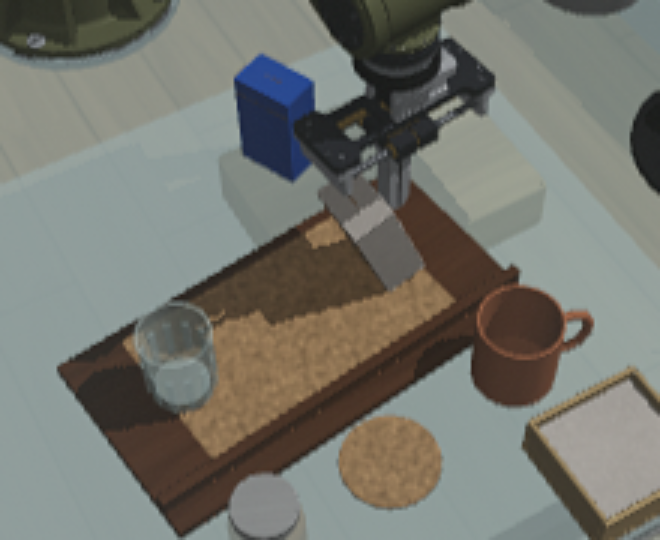

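The carton leans about 25–30° toward −y and is probably already falling. I'll nudge it slightly and wait.

```bash
python3 -m inch '{"linear":[[0,4,0],[0,8,0],[0,8,0],[0,8,0],[0,8,0],[0,8,0],[0,8,0],[0,8,0]],"rotation":[[0,0,0],[0,0,0],[0,0,0],[0,0,0],[0,0,0],[0,0,0],[0,0,0],[0,0,0]],"claw":[0,0,0,0,0,0,0,0]}'; python3 - <<'E'
from h import *
delta(-.012,.195,.2)
c=cam("top"); cv2.imwrite("pics/t3.png",cv2.resize(c["frame"][150:280,190:390],None,fx=4,fy=4))
E
```

```text
clock: 4.07
position: [0.562, 0.1058, 0.1072]
tcp_rot: [0.998, 0.06, -0.0, 0.0]
ft_force: [-1.4, -0.2, -0.5]
width: 0.007
now board [-11.9 121.9] z 107.2 t 4.07 F [-1.4 -0.2 -0.5]
lin [ -0.1 -73.1 -92.8] rot [0.     0.0001 0.0003]
```

View pics/t3.png

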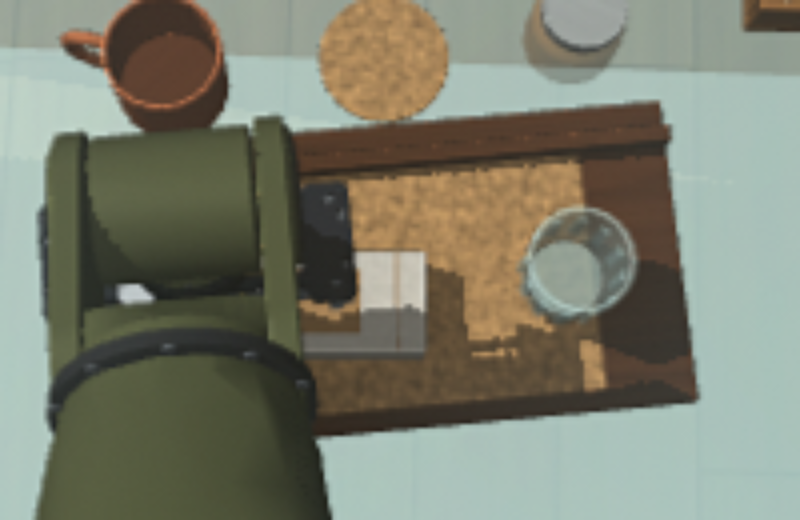

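The carton is lying flat, with its −y end at crop (425,250)–(425,347) and the tumbler untouched. I'll work out where it is and rise.

```bash
python3 -m inch '{"linear":[[0,0,-40],[0,-20,-80],[-50,-20,-110],[-90,10,-110],[-110,40,-110],[-110,40,-110],[-110,40,-110],[-110,40,-110]],"rotation":[[0,0,0],[0,0,0],[0,0,0],[0,0,0],[0,0,0],[0,0,0],[0,0,0],[0,0,0]],"claw":[0,0,0,0.7,0.7,0.7,0.7,0.7]}'; python3 - <<'E'
from h import *
c=cam("top")
for p in [(296.25,212.5),(296.25,236.5)]: print(tob(ray(c,*p,.06)).round(4))
delta(-.11,.045,.03)
c=cam("wrist"); cv2.imwrite("pics/w4.png",c["frame"])
E
```

```text
clock: 4.78
position: [0.4579, 0.0527, 0.2177]
tcp_rot: [0.998, 0.059, 0.001, -0.0]
ft_force: [-0.6, 0.7, -0.3]
width: 0.324
[ 0.008  -0.0237]
[-0.0577 -0.0173]
now board [-121.3   81.9] z 217.3 t 4.83 F [ 0.  -0.4  0.4]
lin [ 11.2  36.9 187.3] rot [-0.0001 -0.0005 -0.0005]
```

View pics/w4.png

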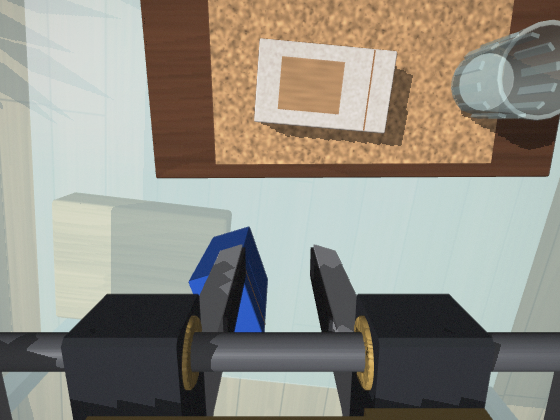

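The carton lies on the cork: wrist corners are (260,39), (396,51), (384,132) and (254,121). The blue box is near the fingers at (230,280), so I'll check its clearance.

```bash
python3 - <<'E'
from h import *
c=cam("wrist")
P=np.array([tob(ray(c,*p,.06)) for p in [(260,39),(396,51),(384,132),(254,121)]])*1000
print(P.round(1).tolist(),P.mean(0).round(1),[np.linalg.norm(P[i]-P[i-1]).round(1) for i in range(4)], np.degrees(np.arctan2(*(P[1]-P[0])))) 
# blue: upper silhouette in top view, z=.12 and 0
c=cam("top"); print("before blue top px approx, z.12:")
for p in [(235.5,287),(254,282),(261,307),(242,313.5)]: print((tob(ray(c,*p,.12))*1000).round(0),(tob(ray(c,*p,.0))*1000).round(0))
print(hold_point_z if 'hold_point_z' in globals() else '')
E
```

```text
[[19.4, 97.8], [9.8, -19.9], [-58.7, -14.7], [-48.9, 104.1]] [-19.6  41.8] [np.float64(68.6), np.float64(118.1), np.float64(68.7), np.float64(119.1)] -175.3615514183341
before blue top px approx, z.12:
[-177.  151.] [-177.  161.]
[-169.  104.] [-168.  108.]
[-232.   91.] [-238.   95.]
[-243.  139.] [-250.  148.]
-0.0188
```

Carton centre is at board (−20, 42) mm with yaw −4.6°, and the corner sizes agree with 70×120, so step 1's bounds are met. The blue box ends at x = −168 mm, clear of the push. Next I'll go to (−80, 42) and descend.

```bash
python3 -m inch '{"linear":[[20,20,0],[41,40,0],[41,40,40],[41,40,80],[41,40,120],[41,40,150],[41,40,150],[41,40,150]],"rotation":[[0,0,0],[0,0,0],[0,0,0],[0,0,0],[0,0,0],[0,0,0],[0,0,0],[0,0,0]],"claw":[0.7,0.7,0.7,0.7,0.7,0.7,0.7,0.7]}'; python3 -c "
from h import *
delta(-.08,.042,.03)
print(observe()['width'])"
```

```text
clock: 5.65
position: [0.5028, 0.0184, 0.0666]
tcp_rot: [0.998, 0.06, -0.001, -0.0]
ft_force: [-0.2, 0.5, 0.2]
width: 0.696
now board [-81.   42.1] z 66.6 t 5.65 F [-0.2  0.5  0.2]
lin [ 1.1  0.2 36.6] rot [-0.0005  0.0028  0.0006]
0.6957301408336158
```

```bash
python3 -m inch '{"linear":[[0,0,20],[0,0,36],[0,0,36],[8,0,36],[14,0,36],[20,0,36],[26,0,36],[32,0,36]],"rotation":[[0,0,0],[0,0,0],[0,0,0],[0,0,0],[0,0,0],[0,0,0],[0,0,0],[0,0,0]],"claw":[0.7,0.7,0.7,0.7,0.7,0.7,0.7,0.7]}';  python3 -m inch '{"linear":[[6,0,0],[12,0,0],[18,0,0],[24,0,0],[30,0,0],[35,0,0],[38,0,0],[38,0,0]],"rotation":[[0,0,0],[0,0,0],[0,0,0],[0,0,0],[0,0,0],[0,0,0],[0,0,0],[0,0,0]],"claw":[0.7,0.7,0.7,0.7,0.7,0.7,0.7,0.7]}'; python3 -c "
from h import *
delta(-.003,.042,.03)"
```

```text
clock: 6.32
position: [0.5358, 0.022, 0.032]
tcp_rot: [0.998, 0.06, 0.0, 0.0]
ft_force: [-2.3, -0.3, 0.5]
width: 0.701
clock: 6.98
position: [0.5731, 0.0264, 0.0311]
tcp_rot: [0.998, 0.06, 0.0, -0.0]
ft_force: [-0.2, -0.6, -1.0]
width: 0.7
now board [-10.3  41.7] z 31.1 t 6.98 F [-0.2 -0.6 -1. ]
lin [ 7.3 -0.3  1.1] rot [ 0.     -0.0004  0.0001]
```

Not yet at the rail. I'll go in 2 mm rows and watch the force.

```bash
python3 -m inch '{"linear":[[2,0,0],[4,0,0],[5,0,0],[6,0,0],[7,0,0],[7,0,0]],"rotation":[[0,0,0],[0,0,0],[0,0,0],[0,0,0],[0,0,0],[0,0,0]],"claw":[0.7,0.7,0.7,0.7,0.7,0.7]}'; python3 -c "
from h import *
delta(-.003,.042,.03)"; python3 -m inch '{"linear":[[1,0,0],[2,0,0],[2,0,0]],"rotation":[[0,0,0],[0,0,0],[0,0,0]],"claw":[0.7,0.7,0.7]}'
```

```text
clock: 7.48
position: [0.5796, 0.0272, 0.0313]
tcp_rot: [0.998, 0.06, 0.0, -0.0]
ft_force: [1.0, -0.1, 0.1]
width: 0.701
now board [-3.7 41.7] z 31.3 t 7.48 F [ 1.  -0.1  0.1]
lin [ 0.7 -0.3  1.3] rot [ 0.     -0.0002  0.    ]
clock: 7.73
position: [0.581, 0.0273, 0.0312]
tcp_rot: [0.998, 0.06, -0.001, 0.0]
ft_force: [-5.1, -0.8, 3.6]
width: 0.701
```

```bash
python3 -m inch '{"linear":[[0.5,0,0],[1,0,0],[1,0,0],[1,0,0]],"rotation":[[0,0,0],[0,0,0],[0,0,0],[0,0,0]],"claw":[0.7,0.7,0.7,0.7]}'
```

```text
clock: 8.07
position: [0.5811, 0.0273, 0.0313]
tcp_rot: [0.998, 0.06, -0.002, 0.0]
ft_force: [-13.6, -2.9, 8.7]
width: 0.698
```

The force is 13.6 N with no further motion, so the carton is seated on the rail. I'll back off and rise.

```bash
python3 -m inch '{"linear":[[-5,0,0],[-25,0,0],[-45,0,0],[-60,0,-30],[-70,0,-70],[-80,20,-110],[-100,20,-150],[-100,20,-180]],"rotation":[[0,0,0],[0,0,0],[0,0,0],[0,0,0],[0,0,0],[0,0,0],[0,0,0],[0,0,0]],"claw":[0.7,0.7,0.7,0.7,0.7,0.7,0.7,0.7]}'; python3 -m inch '{"linear":[[-10,0,-30],[-10,0,-30]],"rotation":[[0,0,0],[0,0,0]],"claw":[0.7,0.7]}';python3 - <<'E'
from h import *
c=cam("wrist"); cv2.imwrite("pics/w5.png",c["frame"]); delta(0,0,.2)
E
```

```text
clock: 8.73
position: [0.4838, -0.0049, 0.2133]
tcp_rot: [0.998, 0.059, 0.0, 0.0]
ft_force: [0.7, 0.5, -0.6]
width: 0.699
clock: 8.9
position: [0.4765, -0.0057, 0.2474]
tcp_rot: [0.998, 0.059, 0.005, 0.001]
ft_force: [0.2, 0.3, 1.2]
width: 0.7
now board [-110.2   21.5] z 244.3 t 8.95 F [ 0.8  0.4 -1.2]
lin [109.9  21.4  45. ] rot [ 0.0013 -0.0063 -0.0002]
```

View pics/w5.png

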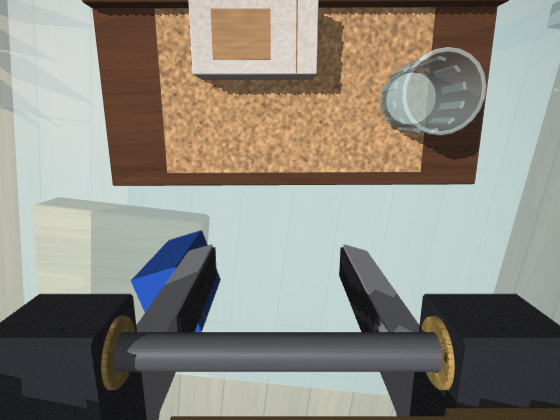

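The carton sits parallel to the rail, with its near edge at row 74 at both ends, x from 191 to 317. The tumbler is in place. I'll back off further and check the gap in the top view.

```bash
python3 -m inch '{"linear":[[-25,15,0],[-50,40,0],[-75,70,0],[-100,100,0],[-100,130,0],[-100,150,0],[-100,150,0],[-100,150,0]],"rotation":[[0,0,0],[0,0,0],[0,0,0],[0,0,0],[0,0,0],[0,0,0],[0,0,0],[0,0,0]],"claw":[0.7,0.7,0.7,0.7,0.7,0.7,0.7,0.7]}';python3 - <<'E'
from h import *
c=cam("top"); f=c["frame"]; cv2.imwrite("pics/t6.png",cv2.resize(f[165:270,200:370],None,fx=4.5,fy=4.5,interpolation=cv2.INTER_CUBIC))
E
```

```text
clock: 9.62
position: [0.3939, -0.1666, 0.24]
tcp_rot: [0.998, 0.059, -0.001, -0.001]
ft_force: [0.2, 1.1, 0.2]
width: 0.7
```

View pics/t6.png

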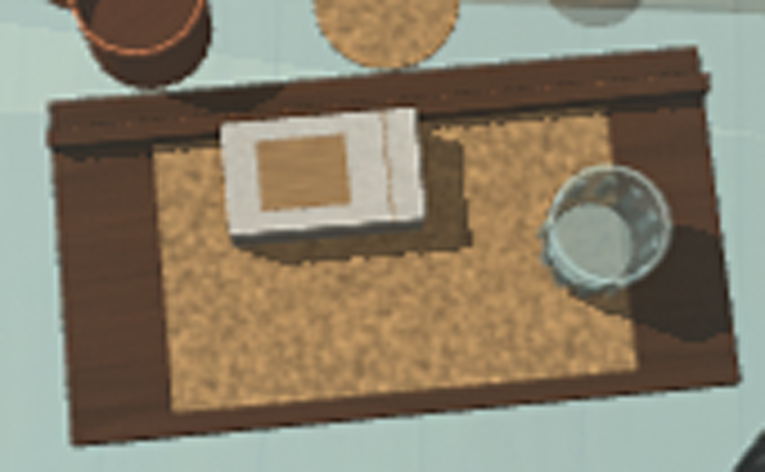

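The carton appears flush along the rail. Top corners in the crop are (220,125), (416,109), (424,219) and (231,234).

```bash
python3 - <<'E'
from h import *
c=cam("top")
P=np.array([tob(ray(c,u/4.5+200,v/4.5+165,.06)) for u,v in [(220,125),(416,109),(424,219),(231,234)]])*1000
print(P.round(1).tolist(),P.mean(0).round(1))
e=P[0]-P[1]; print(np.arctan2(e[0],e[1])); e=P[3]-P[2]; print(np.arctan2(e[0],e[1]))
r=np.array([tob(ray(c,u/4.5+200,v/4.5+165,.035)) for u,v in [(50,147),(708,90)]])*1000; print("rail inner top edge",r.round(1).tolist())
s=observe(); print(s["joint_velocities"].round(3))
E
```

```text
[[74.1, 101.1], [74.0, -19.5], [5.3, -17.8], [6.2, 99.7]] [39.9 40.9]
0.0008761021958105189
0.007342294733211113
rail inner top edge [[74.8, 208.4], [76.5, -207.0]]
[ 0.013 -0.008 -0.004  0.     0.003 -0.001]
```

The carton's centre is at board (39.9, 40.9) mm and parallel within 0.01 rad, with its far side at 74 mm and the rail edge at about 75 mm. The arm is clear, so I'm handing the job in.

```bash
python3 -c "
from h import *
print(close_job())"
```

```text
the job is handed in; nothing more can be done
None
```

The stirrer carton is lying on its broad side on the cork with its long side against the rail, and the job is handed in. Robot time at the last move was 9.6 s; the hand-in gave no verdict.

- **Topple:** I pushed the carton over along the board's −y with closed fingertips near its top. It came to rest at about board (−20, 42) mm with −4.6° yaw, on the cork and clear of the rail.
- **Push to the rail:** I slid it to the rail with the two fingers part-open as a pusher, until they met about 14 N with no further motion. I then backed off and rose clear.
- **Last checks:** From the top camera, the carton's centre is at board (39.9, 40.9) mm, about 1 mm from the rail and parallel within 0.01 rad. The calibration is good to about 2 mm. In that view the tumbler looked where it had stood. I did not measure the tumbler, mug, jar, coaster, dispenser, lazy susan or blue box again. No check failed or disagreed.

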